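Clamp a sample vial in the cam clamp

TASK

Stand the sample vial upright in the vee nest of the cam clamp and let it go, then turn the crank clockwise (seen from above) until the cam's roller rests on the flat dwell, so that the vial is clamped and the crank stays where you leave it. The crank gets heavier on the rise, goes light on the dwell, and past it the cam presses harder still and would crack the glass, so feel for the dwell and stop there. Let go of the crank and leave the weights and the dish where they are.

Things in the scene. Friction and masses are not known exactly. Their poses are not given: they have to be found in the camera images.
- clamp: cam clamp fixed to the bench: aluminium plate 100 x 240 x 12 mm with crank, cam, sprung jaw, vee nest. Origin on the crank's vertical shaft axis at bench height, z up, +y toward the nest. Plate: x -50 to 50, y -68 to 172, top z = 12 mm. Jaw guides (|x| 16 to 29, y 54 to 100) reach z = 32, jaw 33, crank arm 52 mm
- nest (a point): where the middle of the vial's underside is once clamped: on the plate (z = 12 mm), 128 mm from the shaft along the clamp's +y. Behind it two slippery 45 degree vee faces, tops 28 mm above the bench, open toward the shaft. With the jaw back there is 10 mm between seated vial and jaw: best set the vial down 4.5 mm short of this point toward the shaft; the jaw pushes it home
- vial: the small glass sample vial with a screw cap, loose and upright on the bench: body 20 mm in diameter, cap 21 mm across from 42 mm up, 52 mm tall overall, 18 g; origin in the middle of its underside, z up
- jaw: sprung jaw with a slippery polymer pad, 28 mm wide, z 15 to 33 mm, moving along the clamp's y; origin on the shaft axis while back, pad face 108 mm along +y of it. It goes 10 mm forward, meets the vial and stays there while the cam loads its spring (2.5 N per mm, about 7.5 mm on the dwell: 17 to 20 N), so its place does not show the dwell. The vial bears 27 N
- grip_mid (a point): the middle of the crank's upright grip: a black cylinder 20 mm in diameter, 50 to 88 mm above the bench (this point at 70 mm), 50 mm from the shaft axis, that spins freely on its pin, so that it can be held with a fixed gripper heading while the crank turns
- crank (a joint): crank angle, rad: 0 = arm to the clamp's -x, growing clockwise from above (to +y, +x, then -y); starts at -0.4 to 0.1. The cam's setting on the shaft varies: 0.1 to 2.3 rad of free turn, a 1.4 rad rise, a 0.56 rad wide dwell with its middle from 1.9 to 3.6, then a second rise. Turning force at the grip: 1 to 2 N free and on the dwell, 5 to 8 N high on the rise, where it springs back if let go
- weight_big: brass weight with a knob, 22 mm across, 34 mm tall, loose bystander; origin under its centre
- weight_small: brass weight with a knob, 18 mm across, 27 mm tall, loose bystander; origin under its centre
- dish: closed petri dish, 63 mm across, 15 mm high, loose bystander; origin under its centre
Mind the look-alikes: they are no part of the job. Leave any blue or orange look-alike of the vial alone.

How it is judged (in metres and radians):
On the way, in this order (a step that is already met when the one before it is completed fails the run):
1. the vial stands in the nest, let go, jaw not yet on it (horizontal distance between vial and nest below 0.012 m and height (world z) of vial below 0.0145 m and angle between vial's own z axis and vertical below 0.1 rad and contact force between the fingers and vial below 0.05 N and contact force between jaw and vial below 2 N), for 0.2 s.
2. the cam has loaded the jaw fully onto the vial (contact force between jaw and vial above 15.5 N), for 0.2 s.
At the end, for the whole second after the job is handed in: the vial stands upright (within 0.1 rad) on the plate, home in the vee nest (within 3 mm), held by the jaw with the dwell's load (15.5 to 23 N), and the released crank stays still (contact force between jaw and vial between 15.5 and 23 N and horizontal distance between vial and nest below 0.003 m and height (world z) of vial below 0.0145 m and angle between vial's own z axis and vertical below 0.1 rad and velocity of joint crank between -0.03 and 0.03 rad/s); the robot touches nothing.
It fails at once if the jaw presses the vial with more than 27 N (cranked past the dwell) (contact force between jaw and vial above 27 N).
It fails at once if a bystander is moved by more than 20 mm (distance of any of weight_big, weight_small, dish from where it was at the start of the episode above 0.02 m).
It also fails if it takes over 64 s, if anything falls off the work surface, if the arm or the gripper's body presses on something with over 40 N, if the wrist force passes 120 N, or if a joint passes its speed limit or range.

ROBOT

A 6-joint arm with a two-finger parallel gripper is mounted at the origin on a cart in front of the work surface, level with it; the furniture and walls round the work are solid. World frame = base frame: x ahead of the robot, y to its left, z up, the work surface at z = 0. Lengths are in mm, angles in rad, forces in N, time in s.
With the tool pointing down it reaches from about 350 to 950 mm from the base axis. Payload 17.4 kg.
Tool frame: the origin (TCP) lies at the very end of the fingers, on their centre line; the grasp point (between the pads) lies arm.tcp_to_grasp behind it (arm.tcp_to_grasp is the distance from the TCP to the grasp point, in mm); x points along the fingers, z is the direction in which the jaws open and shut, and the axes are right-handed (so a half turn about x gives the same grasp; the last joint's range is limited). The gripper opens to 93 mm and grips with 3 to 60 N. Pads are 15 mm wide; open, the fingers measure 128 mm over their backs; the gripper's body (75 mm by 188 mm) begins 65 mm behind the grasp point.
Start: joints at [-1.354, 0.116, 1.442, -0, 1.584, -0.038], TCP at [170.125, -653.215, 218.646] pointing down, gripper open.
Joint ranges: [-2.83, 2.83], [-0.83, 2.19], [0.07, 2.5], [-1.14, 4.28], [0.01, 3], [-2.97, 2.97]. Speed limits (rad/s): [1.89, 1.89, 2.22, 3.14, 3.14, 3.14].

INTERFACE

Orientations are given as a unit quaternion [x, y, z, w].
In Python, from cell import arm, claw, cams, current_time_s, current_joints, current_joint_vel, current_joint_efforts, current_position, current_tcp_rot, current_contact_force, current_torque, current_finger_gap gives the robot as it stands. Calls block until the motion is done:
- arm.move_ptp(position, orientation): joint-space move of the TCP to a pose.
- arm.move_straight(position, frame=None, feed=150, force_limit=None): straight line of the TCP; frame=None keeps the orientation; feed is the mean speed in mm/s. With force_limit (N) it stops when the force on the tool has changed by that much, and returns True; else False.
- arm.goto_joints(angles): joint-space move.
- claw.gripper_to(opening, force=None): finger opening in mm; force is the grip in N (None keeps the last); returns when the fingers have stopped.
- arm.pause(seconds).
- arm.inverse_kinematics(position, orientation): joint angles nearest the present ones, or None.
- cams.read_camera(name): name is "scene" or "top"; returns a dict with "image" (384x512x3 uint8, red, green, blue), "z_map" (384x512 float32, mm along the optical axis (not along the pixel's ray), 0 where there is no reading), "fx", "fy", "cx", "cy" (pixels), "T" (4x4, takes a point from camera to world coordinates). Camera axes: x right, y up, looking along -z (the intrinsics and any distortion apply to the point x, -y, -z); pixel columns grow to the right and rows downward; lengths in mm; the calibration is good to about 2 mm. A picture is of the moment at which its call begins.
A pose or a line that the arm cannot do raises arm.MotionError and nothing moves.
- arm.hand_in(): hands the job in, once; it reports no verdict.
Readings, each from a call of its own:
- current_time_s(): time.
- current_joints(): joint angles.
- current_joint_vel(): joint speeds.
- current_joint_efforts(): joint torques, N m.
- current_position(): TCP position.
- current_tcp_rot(): TCP orientation.
- current_contact_force(): force on the tool from outside, world axes, zero at the start.
- current_torque(): the same for the moment, N m.
- current_finger_gap(): finger opening in mm.
Only numpy, scipy, OpenCV 4.12 (cv2) and the standard library are available. Lean on these libraries where they do the work, as an engineer would, in place of code of your own. Each camera call takes 0.05 s, during which the arm holds its last target.

## Working session

There is one attempt and no reset: what is moved stays moved. The work goes in short steps, each a Python script; the robot and the scene stay as the last script left them, time stands still between calls to the robot, and variables do not carry over. Pictures are saved under pics/ and viewed, and the job is handed in when it is done.

```bash
mkdir -p pics; ls; python3 - <<'E'
from cell import *
import cv2,numpy as np
print(current_time_s(), arm.tcp_to_grasp, current_tcp_rot(), current_finger_gap())
for n in("scene","top"):
    c=cams.read_camera(n); np.savez(f"pics/{n}0.npz",**c)
    cv2.imwrite(f"pics/{n}0.png",cv2.cvtColor(c["image"],cv2.COLOR_RGB2BGR))
    print(n,c["fx"],c["fy"],c["cx"],c["cy"],np.round(c["T"],3).tolist(),[k for k in c])
print(current_time_s())
E
```

```text
pics
0.0 18.8 [ 0.43267403  0.55980816 -0.43215681  0.5591498 ] 93.04972413733394
scene 430.3409129871001 430.3409129871001 249.8392463256553 190.8940201905227 [[-0.449, 0.621, -0.643, -78.23], [-0.894, -0.31, 0.325, 531.813], [0.002, 0.72, 0.694, 729.809], [0.0, 0.0, 0.0, 1.0]] ['image', 'z_map', 'fx', 'fy', 'cx', 'cy', 'T']
top 487.9920271708229 487.9920271708229 261.12153138861953 193.212267369347 [[0.019, 0.997, -0.073, 467.996], [-1.0, 0.019, 0.0, 217.313], [0.002, 0.073, 0.997, 1384.976], [0.0, 0.0, 0.0, 1.0]] ['image', 'z_map', 'fx', 'fy', 'cx', 'cy', 'T']
0.1
```

View pics/scene0.png

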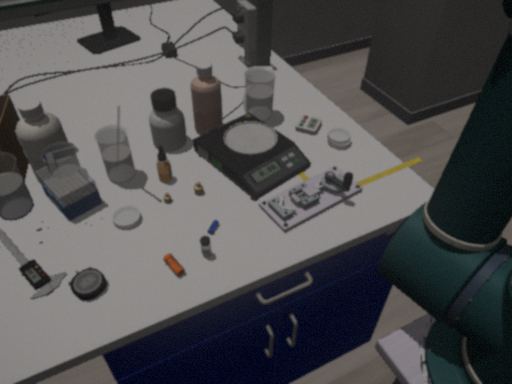

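View pics/top0.png

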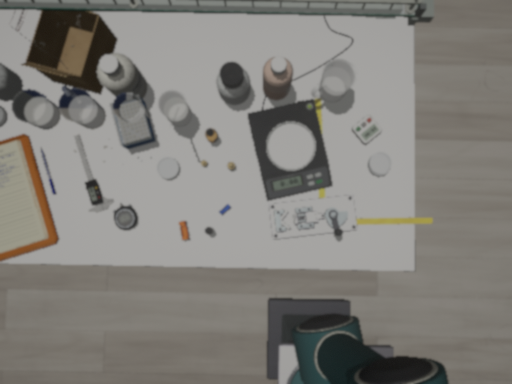

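The scene picture shows the clamp at (310,195) and a grey capped vial at (206,244). The lying blue piece at (213,227) and orange piece at (174,265) are look-alikes. In the top view the clamp is at (313,217), the vial at (210,231), blue at (225,209) and orange at (184,230). The upright grey one fits the description. I'll enlarge to confirm.

```bash
python3 - <<'E'
import cv2,numpy as np
a=cv2.imread("pics/top0.png");b=cv2.imread("pics/scene0.png")
A=cv2.resize(a[185:250,170:370],None,fx=4,fy=4,interpolation=cv2.INTER_CUBIC)
B=cv2.resize(b[160:285,150:370],None,fx=3.6,fy=3.6,interpolation=cv2.INTER_CUBIC)
f=lambda x:np.clip((x/255.)**.7*255*1.1,0,255).astype('uint8')
cv2.imwrite("pics/topc.png",f(A));cv2.imwrite("pics/scc.png",f(B))
E
```

```text
(no output)
```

View pics/topc.png

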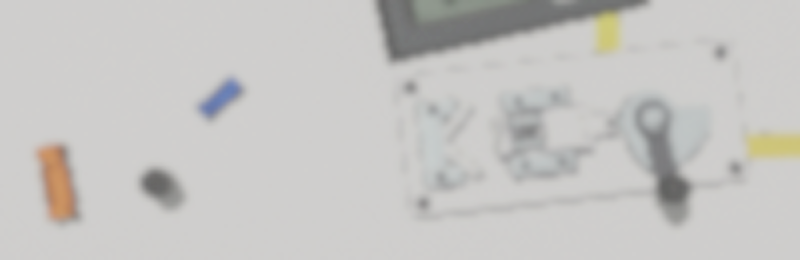

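View pics/scc.png

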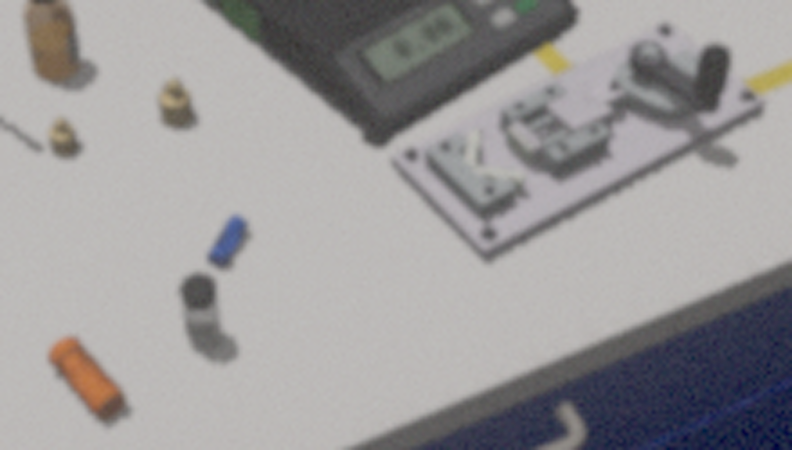

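The crops confirm it. The upright glass vial has a dark cap at scene (205,242) and top (209,231). The blue and orange pieces are lying capless, so they stay alone. The four plate screws, the grip and the vee are visible. Now the measurements.

```bash
cat > h.py <<'E'
import numpy as np,cv2
def ld(n): return dict(np.load(f"pics/{n}.npz"))
def ray(c,u,v,z):
    T=c["T"];d=T[:3,:3]@np.array([(u-c["cx"])/c["fx"],-(v-c["cy"])/c["fy"],-1.]);o=T[:3,3]
    return o+d*(z-o[2])/d[2]
def proj(c,p):
    q=c["T"][:3,:3].T@(np.array(p,float)-c["T"][:3,3]);return np.array([c["cx"]+c["fx"]*q[0]/-q[2],c["cy"]+c["fy"]*q[1]/q[2]])
def dark(c,u,v,r,k=40):
    g=cv2.cvtColor(c["image"],cv2.COLOR_RGB2GRAY).astype(float)
    u0,v0=int(round(u)),int(round(v));w=g[v0-r:v0+r+1,u0-r:u0+r+1]
    bg=np.median(w);m=np.clip(bg-k*0.25-w,0,None)
    yy,xx=np.mgrid[v0-r:v0+r+1,u0-r:u0+r+1]
    return (m*xx).sum()/m.sum(),(m*yy).sum()/m.sum()
E
python3 - <<'E'
from h import *
f=lambda x,s,o:(np.array(x)+.5)/s-.5+np.array(o)
B={"top0":[f(p,4,(170,185)) for p in [(410,87),(423,204),(720,52),(736,168)]],
   "scene0":[f(p,3.6,(150,160)) for p in [(411,155),(488,233),(665,31),(750,97)]]}
for n in B:
    c=ld(n)
    P=[]
    for p in B[n]:
        q=dark(c,*p,2); P.append(ray(c,*q,12)[:2]); print(n,p,np.round(q,2),np.round(P[-1],1))
    P=np.array(P);print("ctr",P.mean(0),"len",np.linalg.norm(P[0]-P[2]),np.linalg.norm(P[1]-P[3]),np.linalg.norm(P[0]-P[1]))
    d=P[0]+P[1]-P[2]-P[3];y=d/np.linalg.norm(d);e=P[0]+P[2]-P[1]-P[3]
    print("yaw +y dir deg",np.degrees(np.arctan2(y[1],y[0])),np.degrees(np.arctan2(e[1],e[0])));
    ctr=P.mean(0);print("shaft",ctr-52*y,"nest",ctr+76*y)
c=ld("top0");s=ld("scene0")
print("knob top",ray(c,*f((653,118),4,(170,185)),52),ray(s,*f((648,52),3.6,(150,160)),52))
print("grip top",ray(c,*f((673,190),4,(170,185)),88),ray(s,*f((716,56),3.6,(150,160)),86))
print("vialcap",ray(c,*f((156,183),4,(170,185)),52),ray(s,*f((198,285),3.6,(150,160)),52))
E
```

```text
top0 [272.125 206.375] [272.11 206.39] [532.5 185.2]
top0 [275.375 235.625] [275.41 235.47] [451.1 174.5]
top0 [349.625 197.625] [349.61 197.67] [561.4 -32.9]
top0 [353.625 226.625] [353.49 226.59] [480.2 -44.3]
ctr [506.30817479  70.62167844] len 219.98956349374714 220.70055075698613 82.09497852400024
yaw +y dir deg 97.55729908659168 7.728581190663397
shaft [513.14709149  19.07335918] nest [496.31283499 145.96152966]
scene0 [263.80555556 202.69444444] [263.86 202.65] [536.6 184.6]
scene0 [285.19444444 224.36111111] [285.27 224.47] [455.3 173.9]
scene0 [334.36111111 168.25      ] [334.28 168.02] [565.7 -33.9]
scene0 [357.97222222 186.58333333] [357.42 186.34] [484.1 -45.2]
ctr [510.4496323   69.83814166] len 220.3769214969481 220.97891445489182 82.0082510734354
yaw +y dir deg 97.53293450498002 7.686896881162173
shaft [517.26662786  18.28691886] nest [500.48633109 145.18223651]
knob top [512.73563312  19.82436834  52.        ] [516.53954921  20.06511678  52.        ]
grip top [464.10239706  11.49685679  88.        ] [464.66478552   9.930382    86.        ]
vialcap [461.92446203 357.82199126  52.        ] [465.17217094 360.10727209  52.        ]
```

```bash
cat >> h.py <<'E'
from scipy.spatial.transform import Rotation as Ro
yd=np.radians(7.62)
ex=np.array([np.cos(yd),np.sin(yd),0]);ey=np.array([-np.sin(yd),np.cos(yd),0])
shaft=np.array([515.2,18.7,0]);nest=np.array([498.4,145.6,12]);vial=np.array([463.5,359,0])
def quat(ang):  # opening direction at world angle ang, tool down
    z=np.array([np.cos(ang),np.sin(ang),0]);x=np.array([0,0,-1.]);y=np.cross(z,x)
    return Ro.from_matrix(np.stack([x,y,z],1)).as_quat().tolist()
def gp(th,c=shaft,r=50,z=0): # grip position at crank angle
    return c+r*(-np.cos(th)*ex+np.sin(th)*ey)+np.array([0,0,z])
E
python3 - <<'E'
from cell import *; from h import *
print(Ro.from_quat(current_tcp_rot()).as_matrix().round(2).tolist())
for k in (0,np.pi):
    q=quat(yd+k)
    for p in ([463.5,359,26],[499,141.1,38]): print("vial",k,np.round(arm.inverse_kinematics(p,q),2))
for k in (0,np.pi):
  for th in (0,1,2,3,3.7):
    j=arm.inverse_kinematics(gp(th,z=56).tolist(),quat(yd+np.pi/2-th+k)); print("crank",k,th,None if j is None else np.round(j,2))
E
```

```text
[[-0.0, 0.97, 0.25], [0.0, 0.25, -0.97], [-1.0, 0.0, -0.0]]
vial 0 [ 0.62  0.04  1.84 -0.    1.26  0.48]
vial 0 [ 0.23 -0.12  1.98 -0.    1.28  0.09]
vial 3.141592653589793 [ 0.62  0.04  1.84 -0.    1.26 -2.66]Traceback (most recent call last):
  File "<stdin>", line 5, in <module>
    return _wrapfunc(a, 'round', decimals=decimals, out=out)
    return _wrapit(obj, method, *args, **kwds)
    result = getattr(arr, method)(*args, **kwds)
TypeError: unsupported operand type(s) for *: 'NoneType' and 'float'
```

```bash
python3 - <<'E'
from cell import *; from h import *
for k in (0,np.pi):
  for th in (0,1,2,3,3.7):
    j=arm.inverse_kinematics(gp(th,z=56).tolist(),quat(yd+np.pi/2-th+k)); print("crank",k,th,None if j is None else np.round(j,2))
q=quat(yd)
claw.gripper_to(50,force=6)
arm.move_ptp([*vial[:2],130],q); print(current_time_s())
arm.move_straight([*vial[:2],6],feed=150,force_limit=8)
claw.gripper_to(15,force=4); print("gap",current_finger_gap(),current_position(),current_time_s())
c=cams.read_camera("scene"); cv2.imwrite("pics/g1.png",cv2.resize(cv2.cvtColor(c["image"],cv2.COLOR_RGB2BGR)[180:300,130:290],None,fx=4,fy=4))
E
```

```text
crank 0 0 [-0.03 -0.26  2.07 -0.    1.34 -1.73]
crank 0 1 [ 0.06 -0.21  2.03 -0.    1.33 -0.64]
crank 0 2 [ 0.08 -0.1   1.93 -0.    1.31  0.37]
crank 0 3 [ 0.01 -0.03  1.86  0.    1.31  1.31]
crank 0 3.7 [-0.05 -0.04  1.87 -0.    1.31  1.95]
crank 3.141592653589793 0 [-0.03 -0.26  2.07 -0.    1.34  1.41]
crank 3.141592653589793 1 [ 0.06 -0.21  2.03 -0.    1.33  2.5 ]
crank 3.141592653589793 2 [ 0.08 -0.1   1.93 -0.    1.31 -2.77]
crank 3.141592653589793 3 [ 0.01 -0.03  1.86 -0.    1.31 -1.83]
crank 3.141592653589793 3.7 [-0.05 -0.04  1.87 -0.    1.31 -1.19]
4.6333
gap 20.53374863158131 [463.54032853 359.04611061   6.16884238] 6.1917
```

View pics/g1.png

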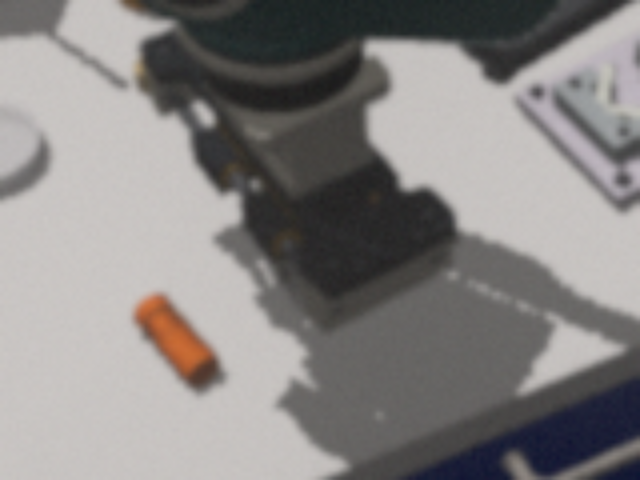

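The gap of 20.5 mm matches the vial body; the gripper hides the vial, and the orange piece at (175,340) is untouched. I'll regrip higher and carry it to the nest.

```bash
python3 - <<'E'
from cell import *; from h import *
claw.gripper_to(32)
arm.move_straight([*vial[:2],26],feed=100)
claw.gripper_to(15,force=8); print("gap",current_finger_gap(),current_contact_force())
arm.move_straight([*vial[:2],110],feed=150)
t=nest-4.5*ey
arm.move_ptp([*t[:2],110],quat(yd))
arm.move_straight([*t[:2],50],feed=120)
print(current_finger_gap(),current_contact_force(),current_time_s())
hit=arm.move_straight([*t[:2],35],feed=20,force_limit=2.5)
print(hit,current_position(),current_contact_force(),current_time_s())
E
```

```text
gap 20.047380000346603 [-0.44942567 -0.06562881  0.66891936]
20.42418689149926 [-0.04577386  0.70304142 -0.21549591] 9.65
True [498.93427247 141.06495122  37.06603103] [0.30659405 0.87537767 2.18637597] 10.2667
```

```bash
python3 - <<'E'
from cell import *; from h import *
claw.gripper_to(32)
p=current_position(); arm.move_straight([p[0],p[1],120],feed=120)
g=gp(-0.03,z=130); g[:2]=[464.4,10.7]
arm.move_ptp(g.tolist(),quat(yd+np.pi/2)); claw.gripper_to(46)
print(current_time_s())
for n in("scene","top"):
    c=cams.read_camera(n); np.savez(f"pics/{n}1.npz",**c)
    im=cv2.cvtColor(c["image"],cv2.COLOR_RGB2BGR)
    im=im[150:250,230:380] if n=="scene" else im[170:270,240:390]
    cv2.imwrite(f"pics/{n}1.png",cv2.resize(im,None,fx=5,fy=5,interpolation=cv2.INTER_CUBIC))
E
```

```text
13.6667
```

View pics/scene1.png

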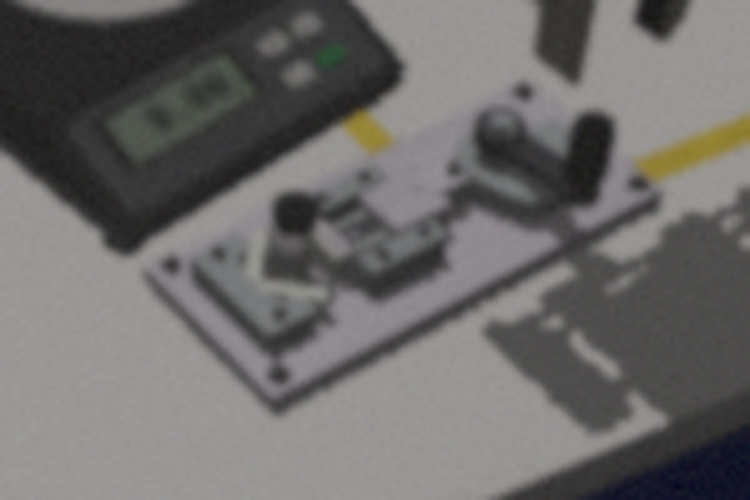

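View pics/top1.png

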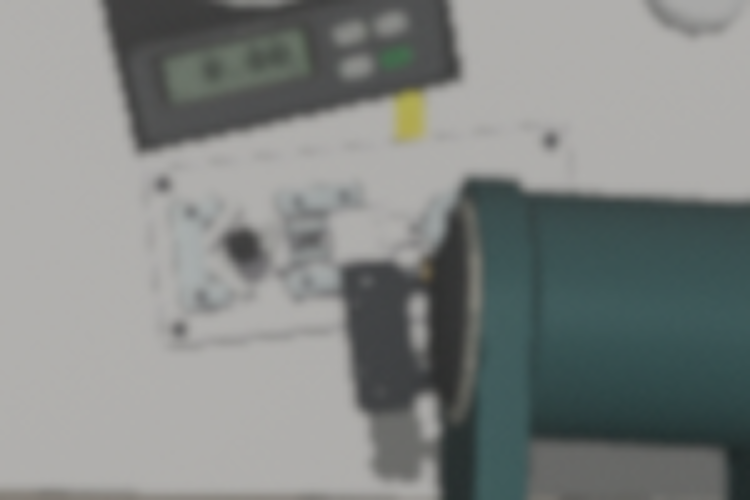

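The vial stands upright in the vee: cap at scene crop (295,210), top crop (241,245), with a gap to the jaw. The grip is free at scene crop (590,155). Next is gripping the crank.

```bash
python3 - <<'E'
from cell import *; from h import *
c=ld("top1");print("vial-nest top cam",ray(c,(241.5)/5-.5+240,(245.5)/5-.5+170,64)[:2]-np.array([496.3,146.0]))
c=ld("scene1");print("scene cam",ray(c,(295.5)/5-.5+230,(212)/5-.5+150,62)[:2]-np.array([500.5,145.2]))
print(arm.move_straight([464.4,10.7,57],feed=120,force_limit=6))
print(current_position(),current_contact_force())
f0=np.array(current_contact_force())
claw.gripper_to(15,force=25); arm.pause(.1)
print("gap",current_finger_gap(),current_position(),np.array(current_contact_force())-f0,current_time_s())
E
```

```text
vial-nest top cam [ 1.56679    -2.60110388]
scene cam [-1.64168662 -1.64335128]
False
[464.73049138  10.67786833  57.64809478] [0.78641322 0.85228912 0.32528678]
gap 19.627957221849723 [464.60554309  10.65619434  57.33429956] [-0.19209216 -1.93557877  4.64498801] 15.175
```

```bash
cat > crank.py <<'E'
from cell import *; from h import *
import json,os,sys
Z=57.3
def step(th,feed=35,r=50):
    p=gp(th,z=Z,r=r); arm.move_straight(p.tolist(),quat(yd+np.pi/2-th),feed=feed)
    F=np.array(current_contact_force()); P=np.array(current_position())
    t=np.sin(th)*ex+np.cos(th)*ey; n=-np.cos(th)*ex+np.sin(th)*ey
    d=P-shaft; a=np.arctan2(d@ey,-(d@ex))
    print(f"th {th:.2f} act {a:.3f} ft {-F@t:.2f} fr {F@n:.2f} fz {F[2]:.1f} t {current_time_s():.2f}")
    return -F@t,F@n
E
python3 - <<'E'
from crank import *
for th in np.arange(0.05,0.7,0.1):
    ft,fr=step(th)
    if abs(ft)>12 or abs(fr)>15: break
E
```

```text
th 0.05 act 0.055 ft -1.46 fr 12.58 fz 10.7 t 15.44
th 0.15 act 0.156 ft -1.23 fr 12.52 fz 10.3 t 15.73
th 0.25 act 0.257 ft -0.89 fr 12.76 fz 10.5 t 16.02
th 0.35 act 0.357 ft -1.27 fr 12.52 fz 10.1 t 16.32
th 0.45 act 0.456 ft -0.36 fr 11.94 fz 10.6 t 16.61
th 0.55 act 0.556 ft -0.44 fr 11.84 fz 9.7 t 16.90
th 0.65 act 0.655 ft -0.12 fr 11.49 fz 9.8 t 17.19
```

```bash
python3 - <<'E'
from crank import *
claw.gripper_to(26); arm.pause(.1)
print("open",np.round(current_contact_force(),2),np.round(current_position(),2))
claw.gripper_to(15,force=10); arm.pause(.1); print("closed",np.round(current_contact_force(),2),current_finger_gap())
for th in np.arange(0.75,1.1,0.1):
    ft,fr=step(th)
    if abs(ft)>12 or abs(fr)>15: break
E
```

```text
open [0.12 0.55 0.47] [471.74  43.37  57.25]
closed [-0.71 -2.09  0.8 ] 19.444460704313453
th 0.75 act 0.751 ft 0.54 fr -0.31 fz -0.3 t 18.35
th 0.85 act 0.849 ft 1.56 fr -0.77 fz -0.7 t 18.64
th 0.95 act 0.948 ft 1.41 fr -2.83 fz -0.5 t 18.93
th 1.05 act 1.047 ft 1.70 fr -2.51 fz -0.3 t 19.23
```

```bash
python3 - <<'E'
from crank import *
claw.gripper_to(15,force=16)
pk=0
for th in np.arange(1.15,3.0,0.1):
    ft,fr=step(th); pk=max(pk,ft)
    if abs(ft)>12 or abs(fr)>15: print("lim");break
    if pk>4 and ft<pk*0.75: print("drop");break
print(current_finger_gap())
E
```

```text
th 1.15 act 1.147 ft 3.14 fr -2.32 fz -0.5 t 19.73
th 1.25 act 1.245 ft 3.38 fr -4.45 fz 0.7 t 20.02
th 1.35 act 1.345 ft 4.51 fr -4.53 fz 1.7 t 20.32
th 1.45 act 1.446 ft 2.66 fr -5.52 fz -0.1 t 20.61
drop
19.434857838003857
```

```bash
python3 - <<'E'
from crank import *
for th in (1.5,1.55,1.6,1.65,1.7):
    ft,fr=step(th)
    if abs(ft)>12 or abs(fr)>15: print("lim");break
c=cams.read_camera("scene"); im=cv2.cvtColor(c["image"],cv2.COLOR_RGB2BGR)[150:250,230:380]
cv2.imwrite("pics/scene2.png",cv2.resize(im,None,fx=5,fy=5,interpolation=cv2.INTER_CUBIC))
E
```

```text
th 1.50 act 1.495 ft 3.99 fr -5.65 fz 1.5 t 20.86
th 1.55 act 1.546 ft 2.53 fr -6.59 fz 0.3 t 21.11
th 1.60 act 1.597 ft 1.49 fr -7.18 fz 0.4 t 21.36
th 1.65 act 1.649 ft 1.17 fr -7.13 fz 0.6 t 21.61
th 1.70 act 1.699 ft -0.16 fr -7.48 fz 0.2 t 21.86
```

View pics/scene2.png

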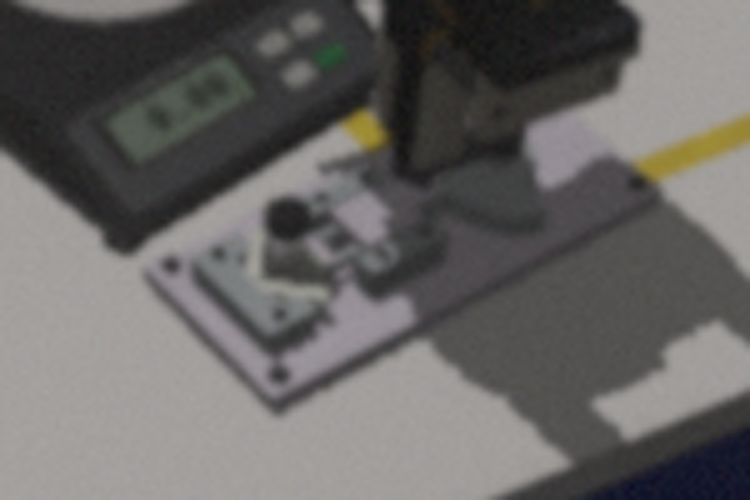

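The jaw has moved forward onto the vial at crop (330,235), so the cam has been on the rise; the force is now falling. I'll open the fingers slightly, still caging the grip, to relieve the radial load and see whether the crank springs back.

```bash
python3 - <<'E'
from crank import *
th=1.7;t=np.sin(th)*ex+np.cos(th)*ey; n=-np.cos(th)*ex+np.sin(th)*ey
claw.gripper_to(24); arm.pause(.3)
for i in range(3):
    F=np.array(current_contact_force()); print("open ft",-F@t,"fr",F@n,F); arm.pause(.05)
claw.gripper_to(15,force=12); arm.pause(.1)
F=np.array(current_contact_force()); print("closed ft",-F@t,"fr",F@n,current_finger_gap())
for th in (1.73,1.76,1.79,1.82):
    ft,fr=step(th)
    if ft>6:break
E
```

```text
open ft 0.3525193539572046 fr 1.1846120824982338 [-0.35700698  1.18326738 -0.35160212]
open ft -0.7730711680502795 fr -0.8019753553921342 [ 0.77610543 -0.79903934 -0.74956704]
open ft -0.7946235159361899 fr 0.672436546733633 [0.792069   0.67544366 0.06558541]
closed ft -0.19472278143828167 fr 0.09122356526580261 19.742913322574722
th 1.73 act 1.729 ft 1.70 fr -0.65 fz 1.2 t 23.31
th 1.76 act 1.760 ft 1.15 fr -0.96 fz 0.0 t 23.56
th 1.79 act 1.791 ft 1.13 fr -0.71 fz 0.4 t 23.81
th 1.82 act 1.821 ft 1.13 fr -2.86 fz -0.4 t 24.06
```

```bash
python3 - <<'E'
from crank import *
for th in (1.85,1.88):
    ft,fr=step(th)
    if ft>4:break
t=np.sin(th)*ex+np.cos(th)*ey
claw.gripper_to(24); arm.pause(.4)
F=np.array(current_contact_force()); print("open ft",-F@t,F)
claw.gripper_to(46); p=current_position(); arm.move_straight([p[0],p[1],150],feed=120)
arm.move_ptp([p[0]-110,p[1]-160,220],quat(yd))
print(current_time_s())
for n in("scene","top"):
    c=cams.read_camera(n); np.savez(f"pics/{n}3.npz",**c)
    im=cv2.cvtColor(c["image"],cv2.COLOR_RGB2BGR)
    im=im[150:250,230:380] if n=="scene" else im[170:270,240:390]
    cv2.imwrite(f"pics/{n}3.png",cv2.resize(im,None,fx=5,fy=5,interpolation=cv2.INTER_CUBIC))
E
```

```text
th 1.85 act 1.850 ft 1.91 fr -2.51 fz 0.5 t 24.31
th 1.88 act 1.881 ft 1.42 fr -2.35 fz 0.3 t 24.56
open ft -0.018176374000217783 [0.0455323  0.15203082 0.59677384]
27.6583
```

View pics/scene3.png

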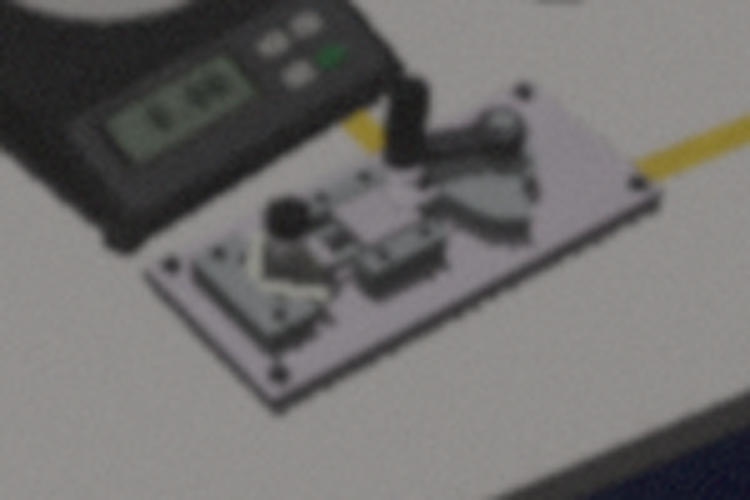

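View pics/top3.png

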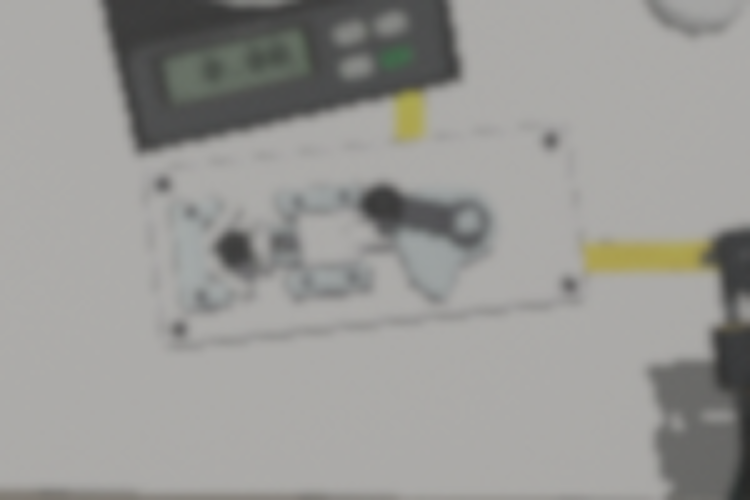

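```bash
python3 - <<'E'
from crank import *
for n,o,kn,g,v,b in (("top",(240,170),(468,221),(382,203),(235,249),(496.3,146)),("scene",(230,150),(503,128),(409,90),(288,216),(500.5,145.2))):
    c=ld(n+"3");f=lambda p,z:ray(c,(p[0]+.5)/5-.5+o[0],(p[1]+.5)/5-.5+o[1],z)
    d=f(g,88 if n=="top" else 86)-f(kn,52);print(n,"crank angle",np.arctan2(d@ey,-(d@ex)),"vial-nest",f(v,64 if n=="top" else 62)[:2]-b)
a=ld("top0")["image"];b=ld("top3")["image"]
for nm,(u,v) in dict(w1=(205,163),w2=(232,166),dish=(168,168)).items():
    print(nm,np.abs(a[v-14:v+15,u-14:u+15].astype(int)-b[v-14:v+15,u-14:u+15]).mean())
print(current_finger_gap(),np.round(current_contact_force(),2),current_time_s())
E
```

```text
top crank angle 1.8482820158898847 vial-nest [-0.65666186  0.61002564]
scene crank angle 1.9279710243080255 vial-nest [-2.74062382  2.60680956]
w1 6.296076099881094
w2 6.279032897344432
dish 6.271105826397147
45.94752732664107 [ 0.05 -0.33  0.12] 27.7583
```

```bash
python3 -c "
from cell import *
arm.hand_in(); print(current_time_s())"
```

```text
the job is handed in; nothing more can be done
the job is handed in; nothing more can be done
```

I stood the vial in the vee nest, let it go, turned the crank clockwise to about 1.88 rad, released it and backed the arm off. I handed in at about 28 s; no verdict is reported.

**Checks that agreed**
- **Vial:** it stood upright in the vee, with a visible gap to the jaw before I turned the crank.
- **Dwell:** turning force rose to about 4.5 N, then fell to 1.1–1.9 N between 1.70 and 1.88 rad. With the fingers slightly opened, the crank did not push back at 1.70 or at 1.88 rad.
- **Crank after release:** the pictures put it at 1.85 rad (top) and 1.93 rad (scene), so it stayed where I left it.
- **Bystanders:** image differences around what I took to be the weights and the dish were uniform and small. I saw no sign that they moved, and I never reached near them.

**Doubts and disagreements**
- **Cameras:** they differed by about 4 mm in x, so I used their average. At the end the vial measured 0.9 mm from the nest in the top view but 3.8 mm in the scene view. The scene figure is over the 3 mm limit; I put it down to rough pixel reading.
- **First part of the turn (0 to 0.65 rad):** the readings carried a 12 N radial load from an off-centre grip, which I cleared by regripping. The start of the rise was therefore not cleanly felt.
- **Peak force:** I felt about 4.5 N, under the stated 5–8 N.
- **Clamp load:** the jaw force cannot be measured directly, so I inferred it from the feel of the crank.

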